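# Free the sagging bolt and hold the drying-pen gate ajar

### The arm

A 6-joint arm with a two-finger parallel gripper is mounted at the origin on the work surface. World frame = base frame: x ahead of the robot, y to its left, z up, the work surface at z = 0. Lengths are in mm, angles in degrees, forces in N, time in s.
With the tool pointing down it reaches from about 300 to 850 mm from the base axis. Payload 4.2 kg.
Tool frame: the origin (TCP) lies at the very end of the fingers, on their centre line; the grasp point (between the pads) lies 19 mm behind it; z points along the fingers, y is the line along which they close (so a half turn about z gives the same grasp; the last joint's range is limited). The gripper opens to 91 mm and grips with 3 to 60 N. Pads are 32 mm wide; open, the fingers measure 118 mm over their backs; the gripper's body (76 mm by 178 mm) begins 60 mm behind the grasp point.
Start: joints at [-71.047, 18.312, 89.639, -0, 72.044, -1.146], TCP at [197.602, -539.997, 213.976] pointing down, gripper open.
Joint ranges: [-177.97, 177.97], [-48.28, 115.42], [12.27, 149.76], [-77.06, 257.06], [2.81, 150.46], [-146.56, 146.56]. Speed limits (degrees/s): [147.25, 147.25, 180, 180, 180, 180].

### API

Orientations are given as [roll, pitch, yaw] about the fixed x, y, z axes, in that order (R = Rz(yaw) Ry(pitch) Rx(roll)).
In Python, from workcell import * gives the robot as it stands.
- The arm moves only by the tool move_arm, never from a script. Its argument "motion" is a list of rows, each a list of 3 entries, a list of its own where there are three numbers: the finger opening in mm, from 0 to 91.2, then the shift along the world's x, y, z in units of 25 mm (1.0 is 25 mm), then the turn, a rotation vector about the world's x, y, z in units of 4 degrees (1.0 is 4 degrees). In form: [[grip, [x, y, z], [ax, ay, az]], ...]. A call has 1 to 20 rows; each row shifts and turns the commanded pose from where the row before left it; what a row does not reach is not made up. A row lasts 1/12 s, in which the tool goes at most 41.7 mm and 7.16 degrees, less where a joint would pass 70% of its speed; a pose out of reach is approached as far as the arm can. A call with a number of a shift or a turn outside -1 to 1 is refused whole. A call with a gripper value outside its range is refused whole. The fingers move at their own pace and stop on an object; "grip_force" is the grip in N (left out, the last holds). Time passes only in rows, so rows that do not move let the fingers close. It gives the time, the measured TCP pose, the force, the opening and the grip force at its end, in the units of the state.
- state(): the state, without advancing time (a new reading comes with each control period).
- grab_frame(name): name is "scene" or "top" or "wrist"; returns the picture (480x640x3 uint8, blue, green, red); there is no depth.
- camera_info(name): a dict with "fx", "fy", "cx", "cy" (pixels), "rvec" (rotation vector, rad) and "tvec" (3), from world to camera coordinates, as OpenCV has them. Camera axes: x right, y down, z forward; pixel columns grow to the right and rows downward; lengths in mm; the calibration is good to about 2 mm. The wrist camera is an equidistant fisheye: a pixel r from the principal point sees the ray r / f radians off the axis. A picture is of the moment at which its call begins: read the wrist's pose just before it. camera_info takes no time and is no camera call; for the wrist camera it gives the pose at the moment of the call.
- job_done(): hands the job in; it is judged then, once.
The state is a dict: "time_s": time; "qpos": joint angles; "qvel": joint speeds; "effort": joint torques, N m; "ee_pos": TCP position; "ee_rot": TCP orientation; "force": force on the tool from outside, world axes, zero at the start; "torque": the same for the moment, N m; "gripper_width": finger opening in mm; "gripper_force": force on a finger pad.
Only numpy, scipy, OpenCV 4.12 (cv2) and the standard library are available. Lean on these libraries where they do the work, as an engineer would, in place of code of your own. Each camera call takes 0.05 s, during which the arm holds its last target. There are 200 camera calls.

### The job

The bolt along the top of the drying-pen gate sags, and its square collar has dropped behind the bent-up prongs of the keeper on the post. Without wrenching it, feel for the catch, lift the bolt by its upright handle while pulling it back until the collar passes over the prongs, and draw it back to its stop; then swing the gate towards the robot until its free edge stands about 80 mm open. Finish holding it there: keep hold of the handle, bolt drawn, gate still (it swings shut by itself if let go), and leave the tin, the bottle and the wood offcut alone.

Things in the scene. Friction and masses are not known exactly. Their poses are not given: they have to be found in the camera images.
- pen: low wooden drying pen fixed to the bench. Origin: on the bench in the middle of the gate line. x: horizontal, from the gate into the pen (away from the robot); y: along the shut gate from hinge to latch post; z up. Latch post 60 x 60 mm at y +155 mm, hinge post 60 x 50 mm at y -171 mm, both 130 mm high. Side boards 90 mm high run 270 mm in +x. Yaw varies by up to 0.25 rad
- gate (a joint): swing of the gate about its upright hinge in rad: 0 shut, grows as its free edge swings to the pen's -x (towards the robot), stop at 1.2. Gate 260 mm wide, 28 mm thick, top at 130 mm above the bench. A closing spring: 0.36 N m at 0 and 0.9 N m more per rad. The bolt in its keeper blocks it
- gate_hinge (a point): point on the gate's upright hinge axis, at the height of the gate's top (130 mm above the bench); at y -140 mm of the pen
- gate_edge (a point): top of the gate's free edge, 260 mm from the hinge axis; 80 mm open is 0.31 rad
- bolt: steel bolt on top of the gate: rod 10 mm thick, 232 mm long, axis 150 mm above the bench, lying loosely in two staples (tops 176 mm above the bench) 45 mm to the latch side and 90 mm to the hinge side of the handle when home. Upright round handle 18 mm thick with a 26 mm cap, top 78 mm above the rod axis. Origin on the rod axis under the handle; y along the rod to the latch, z up. 0.24 to 0.45 kg
- bolt_grip (a point): point on the axis of the upright handle, 50 mm above the rod axis (200 mm above the bench at rest): where to grip, 18 mm thick here; free from 27 mm below to 22 mm above this point (underside of the cap)
- bolt_draw (a joint): how far the bolt is pulled back along the gate, towards the hinge, in m: 0 home, stop at 0.05. The collar meets the prongs after about 4 mm and is past them after about 17 mm. Rod and collar are clear of the keeper from about 35 mm. A light spring (1 N at home, 25 N per m more) pushes it home, with 1 N of friction
- bolt_lift (a joint): how far the bolt is lifted in its loose staples, in m: 0 sagged at rest, stop at 0.016; it drops by its weight
- keeper: steel keeper on the latch post: base plate 42 x 42 mm, a cheek 50 mm high on the robot's side of the rod, two upright prongs, one each side of the rod, 5 mm thick along it. Their height varies: the collar must be lifted 5 to 11 mm to pass, how much must be felt or seen; past them it may sag again. Over 35 N of bolt on keeper is wrenching. Origin on the post's top at the prongs, axes as the pen's
- tin: steel paint tin, 100 mm across, 130 mm high, standing beside the pen; origin at the centre of its underside; not to be disturbed
- bottle: white plastic bottle, 64 mm across, 190 mm high, standing beside the pen; origin at the centre of its underside; not to be disturbed
- offcut: loose wooden strip 180 x 30 x 20 mm lying on the bench on the robot's side of the latch post, clear of the gate's swing; x along its length; origin at the centre of its underside; not to be disturbed
- bolt_collar (a point): centre of the bolt's square collar (24 x 24 mm, 8 mm thick along the rod) near the rod's latch end, on the rod axis, 122.5 mm from the handle

How it is judged:
By the outcome, as a careful person would: the job done as asked, in the order asked, and still so for the second after the job is handed in, while the arm keeps its last pose, push and grip.
It also fails if it takes over 42 s, if anything falls off the work surface, if the arm or the gripper's body presses on something with over 40 N, if the wrist force passes 120 N, or if a joint passes its speed limit or range.

## Working session

There is one attempt and no reset: what is moved stays moved. The work goes in short steps, Python scripts to look and compute and a tool call to move; the robot and the scene stay as the last step left them, time stands still between calls to the robot, and variables do not carry over. Pictures are saved under pics/ and viewed, at most 10 in all, crops included, and the job is handed in when it is done.

Besides the shell and the picture viewer there is one more tool, called after "Request:" as a command line: name --argument value ..., lists and objects as JSON in quotes. move_arm: Moves the arm, as the interface text tells. Shifts and turns lie within -1 to 1; 1 stands for 25 mm of shift or 4 degrees of turn. Its arguments: {"type":"object","properties":{"motion":{"type":"array","items":{"type":"array"}},"grip_force":{"type":"number"}},"required":["motion"]}

```bash
mkdir -p pics
python3 - <<'E'
from workcell import *
import cv2
for n in("scene","top"):
    cv2.imwrite(f"pics/{n}0.png",grab_frame(n)); print(n,camera_info(n))
s=state();print(s)
E
```

```text
scene {'fx': 493.02644032912474, 'fy': 493.02644032912474, 'cx': 320.1616928361884, 'cy': 243.82688710105725, 'rvec': array([ 1.86524119,  1.19554656, -0.65715561]), 'tvec': array([-254.26347471, -172.1450862 , 1482.26428621])}
top {'fx': 621.0232920135369, 'fy': 621.0232920135369, 'cx': 308.1123770898921, 'cy': 248.54218676779848, 'rvec': array([ 2.07376024, -2.13265935,  0.23937509]), 'tvec': array([  10.89816117,  623.08546679, 1311.05591964])}
{'time_s': 0.1, 'qpos': array([-7.10473093e+01,  1.83490562e+01,  8.96980063e+01, -1.38885024e-03,
        7.20418322e+01, -1.14504271e+00]), 'qvel': array([-0.03935765, -0.01917286, -0.15338988, -0.04934034, -0.13749168,
       -0.01273201]), 'effort': array([ 3.98797802e-04, -4.13334346e+01, -2.32510865e+01,  7.30122020e-02,
        4.22905257e-02, -5.64320771e-05]), 'ee_pos': array([ 197.44611386, -539.5830093 ,  213.20307683]), 'ee_rot': array([-1.79911097e+02, -4.56162049e-04,  2.00981623e+01]), 'force': array([-0.09436301,  0.2797161 ,  0.67953783]), 'torque': array([ 0.05066657, -0.00282172,  0.01178904]), 'gripper_force': 0.0, 'gripper_width': 91.05546759785095}
```

View pics/scene0.png

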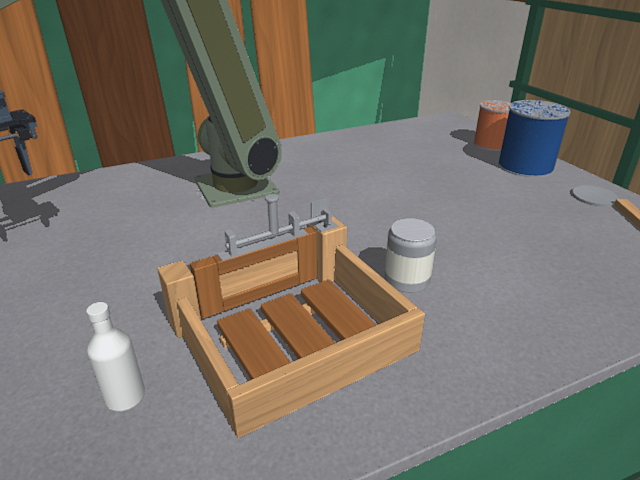

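View pics/top0.png

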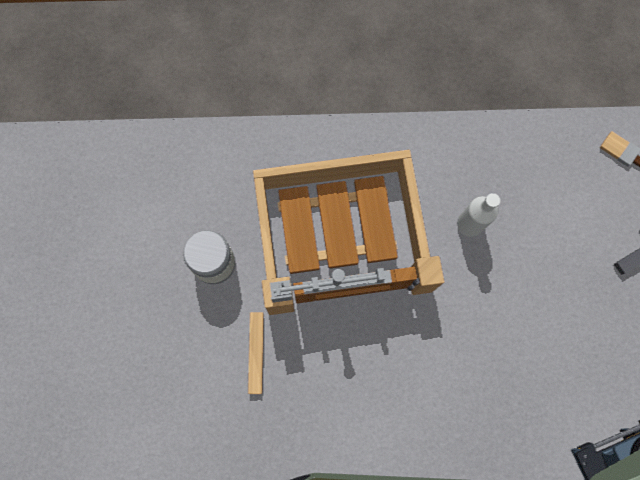

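```bash
cat > h.py <<'E'
from workcell import *
import cv2, numpy as np
def ray(n,u,v):
    c=camera_info(n);R=cv2.Rodrigues(c["rvec"])[0]
    d=R.T@np.array([(u-c["cx"])/c["fx"],(v-c["cy"])/c["fy"],1]);return -R.T@c["tvec"],d
def onz(n,u,v,z):
    o,d=ray(n,u,v);return o+d*(z-o[2])/d[2]
def proj(n,p):
    c=camera_info(n);return cv2.projectPoints(np.float64([p]),c["rvec"],c["tvec"],np.array([[c["fx"],0,c["cx"]],[0,c["fy"],c["cy"]],[0,0,1]]),None)[0].ravel()
E
python3 - <<'E'
from h import *
a=cv2.imread("pics/top0.png")[235:355,245:455];b=cv2.imread("pics/scene0.png")[180:300,150:360]
cv2.imwrite("pics/z.png",np.hstack([cv2.resize(a,None,fx=3.75,fy=3.75,interpolation=2)]))
cv2.imwrite("pics/z2.png",cv2.resize(b,None,fx=3.75,fy=3.75,interpolation=2))
E
python3 -c "
import cv2,numpy as np
a=cv2.imread('pics/z.png');b=cv2.imread('pics/z2.png')
cv2.imwrite('pics/zz.png',cv2.resize(np.vstack([a,b]),(525,600),interpolation=3))"
```

```text
(no output)
```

View pics/zz.png

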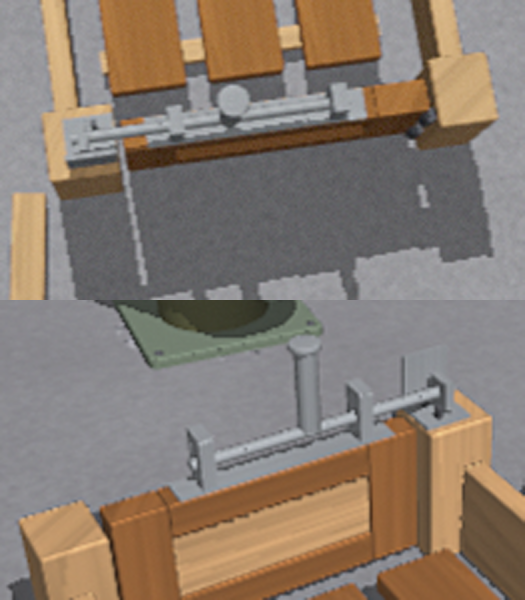

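Run:
```python
from h import *
f=lambda x,y:(245+x/2.5,235+y/2.5)
cap=onz("top",*f(233,99),228);sc=onz("scene",150+304/2.5,180+(345-300)/2.5,228)
s1=onz("top",*f(175,118),176);s2=onz("top",*f(345,97),176);hp=onz("top",*f(462,90),130)
print(cap,sc,s1,s2,np.linalg.norm(s1-s2),hp)
d=s1-s2;print("staple yaw",np.degrees(np.arctan2(d[1],d[0])))
d=cap-hp;print("cap-hp",d,np.linalg.norm(d[:2]),np.degrees(np.arctan2(d[1],d[0])))
lp=onz("top",*f(86,140),130);d=lp-hp;print(lp,np.linalg.norm(d[:2]),np.degrees(np.arctan2(d[1],d[0])))
# fit post tops / cap by colour: cap circle both views
```

```text
[533.49786056 -62.78043473 228.        ] [538.26656636 -66.38355014 228.        ] [528.72951611 -17.99222084 176.        ] [ 542.12852806 -156.5385852   176.        ] 139.1927749506408 [ 553.75192557 -261.27884564  130.        ]
staple yaw 95.52397532981077
cap-hp [-20.254065  198.4984109  98.       ] 199.52906124308205 95.82609210004725
[520.07159268  56.37446199 130.        ] 319.433856493185 96.05237801067561
```

Request:
move_arm --motion '[[91, [0.3, 0.5, 0.8], [0, 0, 0.9]], [91, [0.7, 0.95, 0.8], [0, 0, 0.95]], [91, [0.7, 0.95, 0.8], [0, 0, 0.95]], [91, [0.7, 0.95, 0.8], [0, 0, 0.95]], [91, [0.7, 0.95, 0.8], [0, 0, 0.95]], [91, [0.7, 0.95, 0], [0, 0, 0.95]], [91, [0.7, 0.95, 0], [0, 0, 0.95]], [91, [0.7, 0.95, 0], [0, 0, 0.95]], [91, [0.7, 0.95, 0], [0, 0, 0.95]], [91, [0.7, 0.95, 0], [0, 0, 0.95]], [91, [0.7, 0.95, 0], [0, 0, 0.95]], [91, [0.7, 0.95, 0], [0, 0, 0.95]], [91, [0.7, 0.95, 0], [0, 0, 0.95]], [91, [0.7, 0.95, 0], [0, 0, 0.95]], [91, [0.7, 0.95, 0], [0, 0, 0.95]], [91, [0.7, 0.95, 0], [0, 0, 0.95]], [91, [0.7, 0.95, 0], [0, 0, 0.95]], [91, [0.7, 0.95, 0], [0, 0, 0.95]], [91, [0.6, 0.95, 0], [0, 0, 0.95]], [91, [0.3, 0.5, 0], [0, 0, 0.9]]]'

```text
time_s: 1.77
ee_pos: [526.3, -84.9, 313.3]
ee_rot: [-180.0, -0.1, 96.0]
force: [0.5, -0.1, -1.8]
gripper_width: 90.7
gripper_force: 0.0
```

Run:
```python
from h import *
s=state();print(s["time_s"],s["ee_pos"],s["ee_rot"],s["force"],s["qpos"])
print({k:v for k,v in camera_info("wrist").items()})
cv2.imwrite("pics/w1.png",grab_frame("wrist"))
```

```text
1.7667 [526.3377672  -84.90452459 313.26793342] [-1.79983183e+02 -8.17448123e-02  9.60077244e+01] [ 0.46561616 -0.06438649 -1.75427627] [-1.04459002e+01  1.18455205e+01  8.44211916e+01  7.40710839e-02
  8.37725749e+01 -1.64616967e+01]
{'fx': 371.64829954431775, 'fy': 371.64829954431775, 'cx': 314.5271408875526, 'cy': 244.84449734699925, 'rvec': array([-2.8549337 , -0.15045265, -0.02071471]), 'tvec': array([-514.99224774, -192.66590859,  447.49091173])}
```

View pics/w1.png

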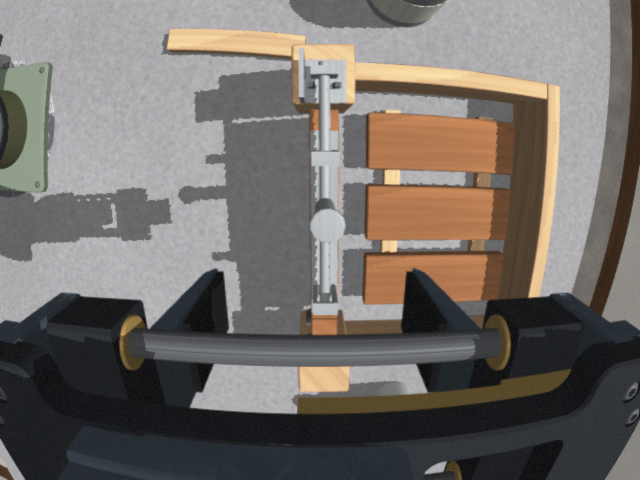

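```bash
cat >> h.py <<'E'
def wz(u,v,z,c=None):
    c=c or camera_info("wrist");R=cv2.Rodrigues(c["rvec"])[0]
    x=(u-c["cx"]);y=(v-c["cy"]);r=np.hypot(x,y);t=r/c["fx"]
    d=R.T@np.array([x/r*np.sin(t),y/r*np.sin(t),np.cos(t)]);o=-R.T@c["tvec"]
    return o+d*(z-o[2])/d[2]
E
python3 - <<'E'
from h import *
print("cap",wz(327,224,228))
a=wz(325,158,176);b=wz(325,309,170);d=a-b
print(a,b,np.degrees(np.arctan2(d[1],d[0])))
p=[wz(296,384,130),wz(352,385,130),wz(291,107,130),wz(355,107,130),wz(355,46,130),wz(292,46,130)];print(np.round(p,1))
img=cv2.imread("pics/w1.png")[30:120,270:380];cv2.imwrite("pics/w1c.png",cv2.resize(img,None,fx=6,fy=6,interpolation=2))
E
```

```text
cap [534.15060518 -61.89799294 228.        ]
[529.21741694 -18.35691254 176.        ] [ 545.36819007 -155.64328948  170.        ] 96.709604089793
[[ 527.  -277.5  130. ]
 [ 592.7 -272.4  130. ]
 [ 493.8   24.6  130. ]
 [ 553.3   31.4  130. ]
 [ 546.9   91.1  130. ]
 [ 488.2   84.2  130. ]]
```

Request:
move_arm --motion '[[91, [0.16, 0.46, 0], [0, 0, 0]], [91, [0.16, 0.46, 0], [0, 0, 0]], [91, [0, 0, -0.5], [0, 0, 0]], [91, [0, 0, -0.9], [0, 0, 0]], [91, [0, 0, -0.9], [0, 0, 0]], [91, [0, 0, -0.9], [0, 0, 0]], [91, [0, 0, -0.9], [0, 0, 0]], [91, [0, 0, -0.8], [0, 0, 0]], [91, [0, 0, -0.4], [0, 0, 0]], [91, [0, 0, 0], [0, 0, 0]], [91, [0, 0, 0], [0, 0, 0]]]'

```text
time_s: 2.73
ee_pos: [533.3, -64.6, 181.8]
ee_rot: [180.0, 0.0, 95.7]
force: [0.6, -0.2, 0.9]
gripper_width: 90.8
gripper_force: 0.0
```

Run:
```python
from h import *
s=state();print(s["time_s"],s["ee_pos"],s["ee_rot"],s["force"],s["gripper_width"])
im=grab_frame("wrist");cv2.imwrite("pics/w2.png",im)
cv2.imwrite("pics/w2c.png",cv2.resize(im[100:400,120:520],None,fx=2,fy=2))
c=camera_info("wrist");print(c["rvec"],c["tvec"])
```

```text
2.7333 [533.26586422 -64.58303563 181.83205578] [1.79985890e+02 1.85813674e-03 9.56556728e+01] [ 0.60439264 -0.15850993  0.86012638] 90.77067438376554
[-2.85359927 -0.14133548 -0.02298774] [-525.79737229 -134.49788688  326.838203  ]
```

View pics/w2c.png

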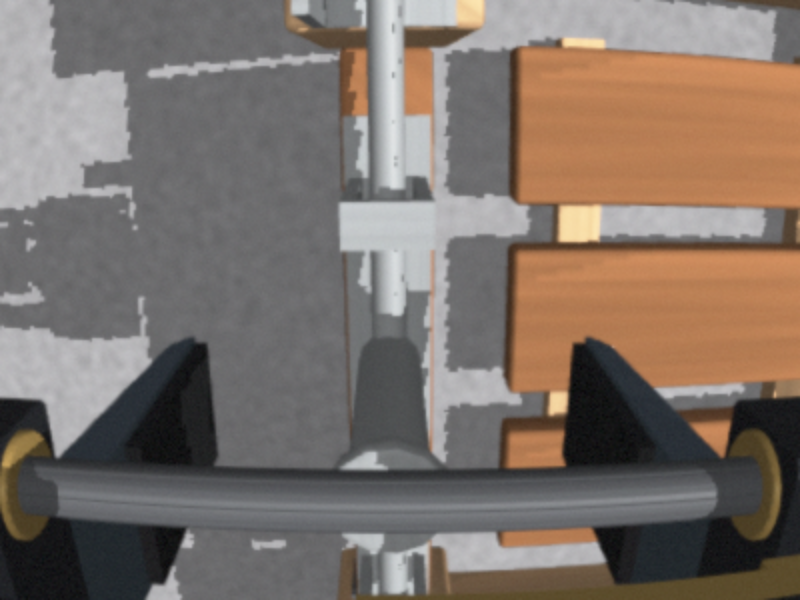

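Request:
move_arm --motion '[[60, [0.04, 0.1, -0.1], [0, 0, 0.1]], [30, [0, 0, 0], [0, 0, 0]], [10, [0, 0, 0], [0, 0, 0]], [10, [0, 0, 0], [0, 0, 0]], [10, [0, 0, 0], [0, 0, 0]], [10, [0, 0, 0], [0, 0, 0]], [10, [0, 0, 0], [0, 0, 0]], [10, [0, 0, 0], [0, 0, 0]]]' --grip_force 30

```text
time_s: 3.45
ee_pos: [534.1, -62.0, 179.0]
ee_rot: [180.0, 0.0, 96.1]
force: [-0.7, -0.0, -0.2]
gripper_width: 40.4
gripper_force: 0.0
```

Request:
move_arm --motion '[[10, [0, 0, 0], [0, 0, 0]], [10, [0, 0, 0], [0, 0, 0]], [10, [0, 0, 0], [0, 0, 0]], [10, [0, 0, 0], [0, 0, 0]], [10, [0, 0, 0], [0, 0, 0]], [10, [0, 0, 0], [0, 0, 0]], [10, [0, 0, 0], [0, 0, 0]], [10, [0, 0, 0], [0, 0, 0]]]'

```text
time_s: 4.12
ee_pos: [533.3, -62.0, 178.9]
ee_rot: [-179.9, -0.0, 96.1]
force: [-5.9, -1.5, 2.1]
gripper_width: 24.2
gripper_force: 30.0
```

Request:
move_arm --motion '[[10, [0, 0, 0], [0, 0, 0]], [10, [0, 0, 0], [0, 0, 0]], [10, [0, 0, 0], [0, 0, 0]]]'

```text
time_s: 4.37
ee_pos: [533.4, -62.1, 178.9]
ee_rot: [-179.9, -0.0, 96.1]
force: [-6.1, -0.9, 3.0]
gripper_width: 24.0
gripper_force: 30.0
```

Run:
```python
from h import *
im=grab_frame("wrist");s=grab_frame("scene");cv2.imwrite("pics/s3.png",s);cv2.imwrite("pics/w3.png",im)
a=cv2.resize(im[180:380,200:450],None,fx=2,fy=2)
b=cv2.resize(s[150:270,210:360],(500,400),interpolation=2)
cv2.imwrite("pics/c3.png",cv2.resize(np.vstack([a,b]),(437,600) if 0 else (400,600)))
```

```text
(no output)
```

View pics/c3.png

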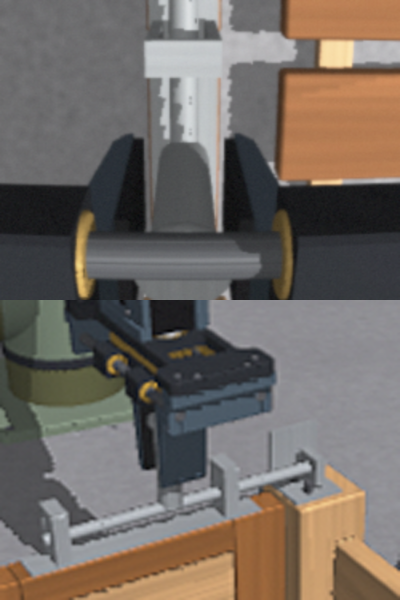

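Request:
move_arm --motion '[[36, [0, 0, 0], [0, 0, 0]], [36, [0, 0, 0], [0, 0, 0]], [36, [0, 0, 0], [0, 0, 0]], [36, [0, 0, 0], [0, 0, 0]], [36, [0, 0, 0], [0, 0, 0]], [36, [-0.04, 0, -0.1], [0, 0, 0]], [36, [0, 0, -0.1], [0, 0, 0]], [36, [0, 0, 0], [0, 0, 0]], [10, [0, 0, 0], [0, 0, 0]], [10, [0, 0, 0], [0, 0, 0]], [10, [0, 0, 0], [0, 0, 0]], [10, [0, 0, 0], [0, 0, 0]], [10, [0, 0, 0], [0, 0, 0]], [10, [0, 0, 0], [0, 0, 0]], [10, [0, 0, 0], [0, 0, 0]], [10, [0, 0, 0], [0, 0, 0]], [10, [0, 0, 0], [0, 0, 0]], [10, [0, 0, 0], [0, 0, 0]]]'

```text
time_s: 5.97
ee_pos: [533.0, -62.0, 173.9]
ee_rot: [-180.0, -0.0, 96.1]
force: [-1.2, -0.2, -1.6]
gripper_width: 24.2
gripper_force: 30.0
```

Run:
```python
from h import *
im=grab_frame("wrist");cv2.imwrite("pics/w4.png",im)
cv2.imwrite("pics/c4.png",cv2.resize(im[230:350,240:390],None,fx=5,fy=5,interpolation=2))
c=camera_info("wrist");R=cv2.Rodrigues(c["rvec"])[0]
s=state();P=s["ee_pos"]
for h,n in((5,"tip"),(26,"mid"),(48,"capunder"),(54,"captop")):
  for dx in(-13,-12,-9,9,12,13):
    p=P+np.array([dx*np.cos(.105),dx*np.sin(.105),h])+ (0 if h>40 else 0)
    q=R@p+c["tvec"];t=np.arctan2(np.hypot(q[0],q[1]),q[2]);k=c["fx"]*t/np.hypot(q[0],q[1])
    print(n,dx,np.round([(c["cx"]+k*q[0]-240)*5,(c["cy"]+k*q[1]-230)*5]),end=" ")
  print()
```

```text
tip -13 [234. 383.] tip -12 [244. 384.] tip -9 [274. 384.] tip 9 [458. 384.] tip 12 [488. 384.] tip 13 [498. 384.] 
mid -13 [217. 487.] mid -12 [229. 487.] mid -9 [263. 487.] mid 9 [467. 488.] mid 12 [501. 487.] mid 13 [513. 487.] 
capunder -13 [196. 622.] capunder -12 [209. 622.] capunder -9 [248. 623.] capunder 9 [480. 624.] capunder 12 [519. 623.] capunder 13 [532. 623.] 
captop -13 [190. 665.] captop -12 [203. 666.] captop -9 [243. 666.] captop 9 [484. 667.] captop 12 [524. 666.] captop 13 [538. 666.]
```

View pics/c4.png

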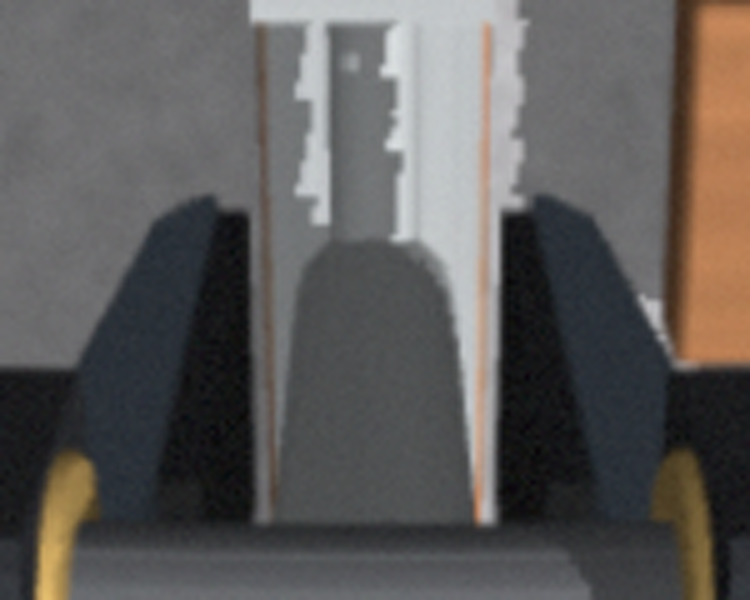

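Request:
move_arm --motion '[[36, [0, 0, 0], [0, 0, 0]], [36, [0, 0, 0], [0, 0, 0]], [36, [0, 0, 0], [0, 0, 0]], [36, [0, 0, 0], [0, 0, 0]], [36, [0, 0, 0], [0, 0, 0]], [36, [0, 0, -0.25], [0, 0, 0]], [36, [0, 0, -0.25], [0, 0, 0]], [36, [0, 0, 0], [0, 0, 0]], [10, [0, 0, 0], [0, 0, 0]], [10, [0, 0, 0], [0, 0, 0]], [10, [0, 0, 0], [0, 0, 0]], [10, [0, 0, 0], [0, 0, 0]], [10, [0, 0, 0], [0, 0, 0]], [10, [0, 0, 0], [0, 0, 0]], [10, [0, 0, 0], [0, 0, 0]], [10, [0, 0, 0], [0, 0, 0]], [10, [0, 0, 0], [0, 0, 0]], [10, [0, 0, 0], [0, 0, 0]]]'

```text
time_s: 7.52
ee_pos: [533.0, -62.0, 161.5]
ee_rot: [-180.0, 0.0, 96.1]
force: [-0.4, -0.4, 0.6]
gripper_width: 18.0
gripper_force: 30.0
```

Request:
move_arm --motion '[[10, [0.006, -0.06, 0], [0, 0, 0]], [10, [0.006, -0.06, 0], [0, 0, 0]], [10, [0, 0, 0], [0, 0, 0]]]' --grip_force 40

```text
time_s: 7.77
ee_pos: [533.3, -64.9, 161.5]
ee_rot: [-180.0, -0.0, 96.1]
force: [-0.9, 1.8, 0.8]
gripper_width: 18.1
gripper_force: 40.0
```

Request:
move_arm --motion '[[10, [0.005, -0.05, 0], [0, 0, 0]], [10, [0, 0, 0], [0, 0, 0]]]'

```text
time_s: 7.93
ee_pos: [533.5, -66.1, 161.5]
ee_rot: [180.0, -0.0, 96.1]
force: [-1.8, 2.6, 1.1]
gripper_width: 17.5
gripper_force: 40.0
```

Request:
move_arm --motion '[[10, [0.004, -0.04, 0], [0, 0, 0]], [10, [0, 0, 0], [0, 0, 0]]]'

```text
time_s: 8.1
ee_pos: [533.5, -66.1, 161.5]
ee_rot: [-180.0, -0.1, 96.1]
force: [-1.5, 5.5, 2.5]
gripper_width: 17.5
gripper_force: 40.0
```

Request:
move_arm --motion '[[10, [0, 0, 0.08], [0, 0, 0]], [10, [0, 0, 0.08], [0, 0, 0]], [10, [0, 0, 0], [0, 0, 0]]]'

```text
time_s: 8.35
ee_pos: [533.3, -66.2, 164.7]
ee_rot: [-180.0, -0.1, 96.1]
force: [-1.0, 5.8, -3.0]
gripper_width: 17.5
gripper_force: 40.0
```

Request:
move_arm --motion '[[10, [0, 0, 0.08], [0, 0, 0]], [10, [0, 0, 0], [0, 0, 0]]]'

```text
time_s: 8.52
ee_pos: [533.5, -66.7, 166.9]
ee_rot: [-180.0, -0.1, 96.1]
force: [-1.4, 2.7, -0.6]
gripper_width: 17.7
gripper_force: 40.0
```

Request:
move_arm --motion '[[10, [0, 0, 0.08], [0, 0, 0]], [10, [0, 0, 0], [0, 0, 0]]]'

```text
time_s: 8.68
ee_pos: [533.6, -67.4, 169.5]
ee_rot: [-180.0, 0.0, 96.1]
force: [-0.7, 3.1, -2.8]
gripper_width: 18.0
gripper_force: 40.0
```

Request:
move_arm --motion '[[10, [0.004, -0.04, 0.08], [0, 0, 0]], [10, [0.008, -0.08, 0.04], [0, 0, 0]], [10, [0.008, -0.08, 0], [0, 0, 0]], [10, [0, 0, 0], [0, 0, 0]]]'

```text
time_s: 9.02
ee_pos: [534.2, -72.9, 172.6]
ee_rot: [180.0, 0.0, 96.1]
force: [-0.9, 0.9, -2.2]
gripper_width: 17.7
gripper_force: 40.0
```

Request:
move_arm --motion '[[10, [0.012, -0.12, 0], [0, 0, 0]], [10, [0.02, -0.2, 0], [0, 0, 0]], [10, [0.02, -0.2, 0], [0, 0, 0]], [10, [0.02, -0.2, 0], [0, 0, 0]], [10, [0.02, -0.2, 0], [0, 0, 0]], [10, [0.02, -0.2, 0], [0, 0, 0]], [10, [0.02, -0.2, 0], [0, 0, 0]], [10, [0.008, -0.08, 0], [0, 0, 0]], [10, [0, 0, 0], [0, 0, 0]]]'

```text
time_s: 9.77
ee_pos: [538.0, -108.1, 172.6]
ee_rot: [180.0, 0.0, 96.1]
force: [1.2, 1.8, -2.9]
gripper_width: 17.7
gripper_force: 40.0
```

Request:
move_arm --motion '[[10, [0.008, -0.08, 0], [0, 0, 0]], [10, [0.006, -0.06, 0], [0, 0, 0]], [10, [0, 0, 0], [0, 0, 0]]]'

```text
time_s: 10.02
ee_pos: [538.3, -110.9, 172.6]
ee_rot: [180.0, 0.0, 96.1]
force: [2.1, 1.2, -2.1]
gripper_width: 18.0
gripper_force: 40.0
```

Request:
move_arm --motion '[[10, [0.004, -0.06, 0], [0, 0, 0]], [10, [0, 0, 0], [0, 0, 0]]]'

```text
time_s: 10.18
ee_pos: [538.4, -111.8, 172.6]
ee_rot: [180.0, -0.0, 96.1]
force: [2.6, 5.1, -2.1]
gripper_width: 17.7
gripper_force: 40.0
```

Request:
move_arm --motion '[[10, [-0.15, -0.02, 0], [0, 0, 0.444]], [10, [-0.15, -0.02, 0], [0, 0, 0.444]], [10, [-0.148, -0.03, 0], [0, 0, 0.444]], [10, [-0.148, -0.03, 0], [0, 0, 0.444]], [10, [0, 0, 0], [0, 0, 0]]]'

```text
time_s: 10.6
ee_pos: [523.1, -114.5, 172.7]
ee_rot: [180.0, -0.0, 103.2]
force: [2.8, 3.8, -2.6]
gripper_width: 17.7
gripper_force: 40.0
```

Request:
move_arm --motion '[[10, [-0.146, -0.039, 0], [0, 0, 0.444]], [10, [-0.146, -0.039, 0], [0, 0, 0.444]], [10, [-0.143, -0.048, 0], [0, 0, 0.444]], [10, [-0.143, -0.048, 0], [0, 0, 0.444]], [10, [-0.14, -0.057, 0], [0, 0, 0.444]], [10, [-0.14, -0.057, 0], [0, 0, 0.444]], [10, [0, 0, 0], [0, 0, 0]], [10, [0, 0, 0], [0, 0, 0]]]'

```text
time_s: 11.27
ee_pos: [502.2, -121.6, 172.7]
ee_rot: [179.9, -0.0, 113.8]
force: [2.1, 4.6, -2.5]
gripper_width: 18.0
gripper_force: 40.0
```

Run:
```python
from h import *
s=state();print(s["time_s"],s["ee_pos"],s["ee_rot"],s["force"],s["torque"],s["gripper_width"])
im=grab_frame("wrist");cv2.imwrite("pics/w5.png",im);c=camera_info("wrist");print(repr(c["rvec"]),repr(c["tvec"]))
t=grab_frame("top");cv2.imwrite("pics/t5.png",t)
a=cv2.resize(t[235:355,245:455],None,fx=2.5,fy=2.5,interpolation=2)
b=im[0:300,50:575]
cv2.imwrite("pics/c5.png",np.vstack([a,b]))
```

```text
11.2667 [ 502.24055112 -121.57949274  172.69067075] [ 1.79915151e+02 -1.03265044e-02  1.13758206e+02] [ 2.12935368  4.55281218 -2.48637884] [ 0.61939668 -0.41689299 -0.03646764] 18.031642530500438
array([-2.80116923, -0.58953955, -0.08630694]) array([-411.56316809, -320.60514892,  262.62313802])
```

View pics/c5.png

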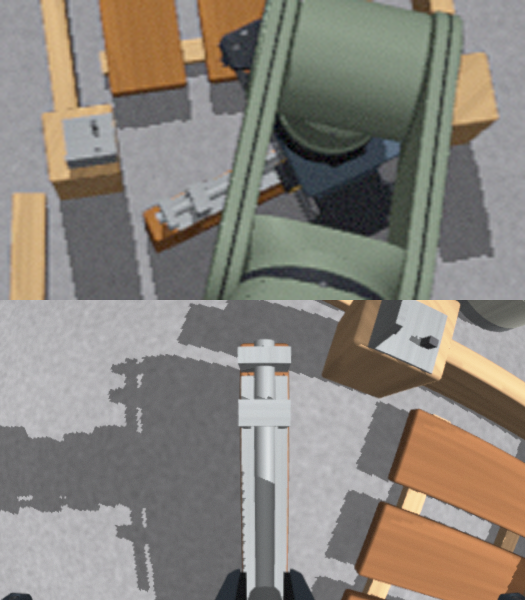

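Run:
```python
from h import *
f=lambda x,y:(245+x/2.5,235+y/2.5)
e=onz("top",*f(151,221),130);sh=np.array([525.5,23.2,130])
print(e,np.linalg.norm(e[:2]-sh[:2]))
ang=lambda a,b:np.degrees(np.arctan2((b-a)[1],(b-a)[0]))
print(ang(wz(291,250,130),wz(291,50,130)),ang(wz(337,260,130),wz(338,75,130)))
print("rod",ang(wz(315,285,161),wz(314,70,161)))
print("edge wrist",wz(291,45,130),wz(340,45,130), "latch staple",wz(315,112,187-0),wz(315,112,176))
s=state()["ee_pos"]
print("collar dist", np.linalg.norm((wz(314,55,161+12)-s)[:2]))
```

```text
[450.87231982   3.79526093 130.        ] 77.10923775866829
113.36905594803622 113.9943318671715
rod 114.04674084243308
edge wrist [436.472829    -3.15604226 130.        ] [461.72336522   8.01134953 130.        ] latch staple [466.37678555 -37.84606307 187.        ] [466.07670622 -37.09580378 176.        ]
collar dist 118.74917667972784
```

Request:
move_arm --motion '[[10, [0, 0, 0], [0, 0, 0]], [10, [0, 0, 0], [0, 0, 0]], [10, [0, 0, 0], [0, 0, 0]], [10, [0, 0, 0], [0, 0, 0]], [10, [0, 0, 0], [0, 0, 0]], [10, [0, 0, 0], [0, 0, 0]]]'

```text
time_s: 11.87
ee_pos: [502.3, -121.5, 172.6]
ee_rot: [179.9, -0.0, 113.8]
force: [1.7, 4.6, -3.5]
gripper_width: 17.6
gripper_force: 40.0
```

Steady; handing in.

```bash
python3 -c "from workcell import *; print(job_done())"
```

```text
the job is handed in; nothing more can be done
None
```

The bolt was lifted over the prongs and drawn to its stop, and the gate is held still by the handle about 80 mm open (77–80 mm measured); handed in at about 12 s, no verdict returned.

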